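# Tighten the rock clamp to the click

## Robot

A 6-joint arm with a two-finger parallel gripper is mounted at the origin on the work surface. World frame = base frame: x ahead of the robot, y to its left, z up, the work surface at z = 0. Lengths are in mm, angles in rad, forces in N, time in s.
With the tool pointing down it reaches from about 275 to 725 mm from the base axis. Payload 5.6 kg.
Tool frame: the origin (TCP) lies at the very end of the fingers, on their centre line; the grasp point (between the pads) lies 19 mm behind it; z points along the fingers, y is the line along which they close (so a half turn about z gives the same grasp; the last joint's range is limited). The gripper opens to 85 mm and grips with 20 to 120 N. Pads are 22 mm wide; open, the fingers measure 114 mm over their backs; the gripper's body (76 mm by 85 mm) begins 54 mm behind the grasp point. The pads swing forward as they close: fully open they stand 13 mm farther back than shut.
Start: joints at [1.437, 0.255, 0.108, 0, -1.424, -0.285], TCP at [223.638, 502.473, 231.283] pointing down, gripper open.
Joint ranges: [-2.95, 2.95], [-1.21, 1.97], [-1.09, 1.5], [-2.87, 1.71], [-2.94, -0.07], [-3.05, 3.05]. Speed limits (rad/s): [2.57, 2.57, 3.14, 3.14, 3.14, 3.14].

## Interface

Orientations are given as [roll, pitch, yaw] about the fixed x, y, z axes, in that order (R = Rz(yaw) Ry(pitch) Rx(roll)).
In Python, from workcell import sense, camera, job_done gives the robot as it stands.
- The arm moves only by the shell command python3 -m pendant 'ROWS'. ROWS is a JSON object of lists of equal length, an entry for each row: "fingers": the opening in per cent of the stroke, from 0 (shut) to 100 (fully open); "xyz": the shift along the tool's x, y, z in cm, a list of three; "roll": the turn about the tool's z in degrees. A call has 1 to 5 rows; each row shifts and turns the commanded pose from where the row before left it, along the tool's axes as they then stand; what a row does not reach is not made up. A row lasts 1/10 s, in which the tool goes at most 50 mm and 8.59 degrees, less where a joint would pass 70% of its speed; a pose out of reach is approached as far as the arm can. A call is refused whole if a number of a shift passes 5 or a number of a turn 8.59, either way. A call with a gripper value outside its range is refused whole. The fingers move at their own pace and stop on an object; the grip force is fixed at half the most. Time passes only in rows, so rows that do not move let the fingers close. It gives the time, the measured TCP pose, the force, the opening and the grip force at its end, in the units of the state.
- sense(): the state, without advancing time (a new reading comes with each control period).
- camera(name): name is "scene" or "side" or "wrist"; returns a dict with "frame" (420x560x3 uint8, red, green, blue), "z_map" (420x560 float32, mm along the optical axis (not along the pixel's ray), 0 where there is no reading), "vertical_fov" (degrees; the focal length in pixels is half the picture's height over the tangent of half this angle, whatever the lens; pixels are square), "cx", "cy" (the principal point, pixels), "rvec" (rotation vector, rad) and "tvec" (3), from world to camera coordinates, as OpenCV has them; the wrist camera has in their place "T_tool_cam" (4x4, takes a point from camera to tool coordinates, whose origin is the TCP and whose axes are the flange's). Camera axes: x right, y down, z forward; pixel columns grow to the right and rows downward; lengths in mm; the calibration is good to about 2 mm. A picture is of the moment at which its call begins: read the wrist's pose just before it.
- job_done(): hands the job in; it is judged then, once.
The state is a dict: "time_s": time; "joint_positions": joint angles; "qvel": joint speeds; "joint_torque": joint torques, N m; "tool_pos": TCP position; "eef_rot": TCP orientation; "wrist_force": force on the tool from outside, world axes, zero at the start; "moment": the same for the moment, N m; "width": opening from 0.0 (shut) to 1.0 (fully open); "grip_force": force on a finger pad.
Only numpy, scipy, OpenCV 4.12 (cv2) and the standard library are available. Lean on these libraries where they do the work, as an engineer would, in place of code of your own. Each camera call takes 0.05 s, during which the arm holds its last target. There are 200 camera calls.

## Task

Lift the click wrench by its steel head and set its square socket fully down over the brass square bolt of the rock clamp, pressing only lightly. Then turn it clockwise (seen from above) by the handle until the bolt comes up tight and the handle clearly breaks back at its joint, by about 15 degrees, and stop there without forcing the handle any further. Let go, leaving the wrench sitting square on the bolt with its handle broken back, and do not disturb the dish, the jar or the brush.

Things in the scene. Friction and masses are not known exactly. Their poses are not given: they have to be found in the camera images.
- wrench: Click wrench, lying socket down on the bench: steel head 38 x 38 mm, 42 mm high, red disc on top (2 mm), orange handle. Origin: centre of the head's underside; z up, x towards the handle. A 26 mm wide tail reaches to x = -37 mm. Grip the head across y on its 38 mm flats: the mass centre is near it (about 10 mm towards the handle). 490 g in all.
- socket_mouth (a point): Centre of the mouth of the square socket in the underside of the wrench head: 22.4 mm square, sides parallel to the wrench's x and y, 20 mm deep, opening downwards
- handle_grip (a point): Point in the middle of the orange handle's section, 130 mm from the socket's axis while the handle is straight, 22 mm above the wrench's underside. Its x runs along the handle away from the head. The orange grip is 24 mm wide, 20 mm high, reaches from 81 mm to 193 mm from the socket's axis.
- handle (a joint): Break-back joint, a vertical pin 34 mm from the socket axis. 0 rad: straight; grows as the handle swings clockwise (from above) relative to the head. Rigid up to 0.7 N m about the pin (7 to 8 N at handle_grip), then it gives way and the force falls to under half; past 0.14 rad it stays where left. Beyond 0.36 rad (20 degrees) it is overrun; end stop 0.5.
- bolt_top (a point): Centre of the top of the brass square bolt head, 20 x 20 mm, its upper edges chamfered by 2.5 mm, standing 18 mm above a round steel washer (40 mm across) on the clamp's strap; bolt top 65 mm above the bench. Its x and y are parallel to the sides of the square, so the socket fits at any of four headings, with about 7 degrees of play.
- bolt (a joint): Clockwise turn of the bolt in rad from an arbitrary mark. It turns easily (0.1 N m), then comes up tight against the strap after another 0.3 to 0.75 rad; how far is not known beforehand and must be felt.
- clamp: Rock clamp screwed to the bench: grey base plate 150 x 100 x 12 mm, on it a reddish stone slab and a steel heel block bridged by an aluminium strap 135 x 45 mm, its top 44 mm above the bench. Origin: centre of the underside, on the bolt's axis; x along the strap.
- dish: Open glass dish with stone chips, 84 mm across, 16 mm high, loose on the bench; origin at the centre of its underside. Leave alone.
- jar: Amber glass jar with a white cap, 48 mm across, 60 mm high, loose; origin at the centre of its underside. Leave alone.
- brush: Brush, 170 mm long, lying loose at the far side of the bench; origin on its underside. Leave alone.

How it is judged:
By the outcome, as a careful person would: the job done as asked, in the order asked, and still so for the second after the job is handed in, with the robot touching nothing.
It also fails if it takes over 58 s, if anything falls off the work surface, if the arm or the gripper's body presses on something with over 40 N, if the wrist force passes 120 N, or if a joint passes its speed limit or range.

## Working session

There is one attempt and no reset: what is moved stays moved. The work goes in short steps, Python scripts to look and compute and a shell command to move; the robot and the scene stay as the last step left them, time stands still between calls to the robot, and variables do not carry over. Pictures are saved under pics/ and viewed, at most 10 in all, crops included, and the job is handed in when it is done.

```bash
mkdir -p pics; cat > h.py <<'E'
import numpy as np, cv2
from workcell import sense, camera
from scipy.spatial.transform import Rotation as R
def shot(name,png=None):
    s=sense(); c=camera(name); c['s']=s
    if png: cv2.imwrite('pics/'+png,c['frame'][:,:,::-1])
    np.save('/tmp/%s.npy'%name,c,allow_pickle=True)
    return c
def load(name): return np.load('/tmp/%s.npy'%name,allow_pickle=True).item()
def cloud(c):
    h,w=c['z_map'].shape; f=h/2/np.tan(np.radians(c['vertical_fov'])/2)
    v,u=np.mgrid[:h,:w]; z=c['z_map']
    P=np.stack([(u-c['cx'])/f*z,(v-c['cy'])/f*z,z],-1)
    if 'rvec' in c:
        Rm=cv2.Rodrigues(np.array(c['rvec'],float))[0]; return (P-np.ravel(c['tvec']))@Rm
    T=np.array(c['T_tool_cam']); P=P@T[:3,:3].T+T[:3,3]
    return P@R.from_euler('xyz',c['s']['eef_rot']).as_matrix().T+np.array(c['s']['tool_pos'])
E
python3 - <<'E'
from h import *
print(sense())
a=shot('scene','s0.png');b=shot('wrist','w0.png')
print(a['rvec'],a['tvec'],b['T_tool_cam'],b['vertical_fov'])
cv2.imwrite('pics/both.png',cv2.resize(np.hstack([a['frame'],b['frame']])[:,:,::-1],(800,300),interpolation=cv2.INTER_AREA))
E
```

```text
{'time_s': 0.0, 'joint_positions': array([ 1.43653798e+00,  2.55754453e-01,  1.06981303e-01, -4.80744109e-04,
       -1.42389152e+00, -2.84595732e-01]), 'qvel': array([ 9.78687772e-04,  9.51628308e-05, -2.54525653e-04, -7.42932602e-04,
        1.48984074e-03,  6.72812569e-04]), 'joint_torque': array([ 2.48607073e-03, -3.86635137e+01,  2.37939620e+01,  5.36506489e+00,
       -6.11068026e-03,  4.60196702e-06]), 'tool_pos': array([223.43644321, 502.01896055, 230.38174921]), 'eef_rot': array([ 3.13966596e+00, -6.82674473e-05, -4.18924824e-01]), 'wrist_force': array([ 0.38705638,  0.77725114, -0.60937767]), 'moment': array([0.01488156, 0.00891208, 0.05587633]), 'grip_force': 0.0, 'width': 1.0017438298729688}
[ 1.66763303  1.81073207 -0.7874149 ] [  23.92419317 -339.49813654 1191.57863888] [[-7.68043044e-04 -9.61253736e-01 -2.75664043e-01  7.09565200e+01]
 [ 9.99999332e-01 -9.76289729e-04  6.18214900e-04  4.94564358e-01]
 [-8.63389356e-04 -2.75663384e-01  9.61253844e-01 -1.42045694e+02]
 [ 0.00000000e+00  0.00000000e+00  0.00000000e+00  1.00000000e+00]] 71.69397591773937
```

View pics/s0.png

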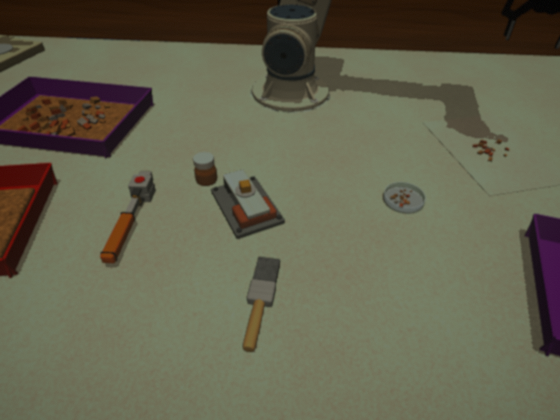

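The scene view shows the wrench's red disc at about (140,181) and its handle running to (109,253). The jar is at (205,170), the bolt at (245,186), the dish at (404,198) and the brush from (266,265) to (251,345).

```bash
python3 - <<'E'
from h import *
c=load('scene');P=cloud(c)
for n,(u,v) in dict(disc=(140,181),h1=(127,215),h2=(109,253),jar=(204,158),bolt=(245,184),strap1=(232,177),strap2=(262,212),dish=(404,198),b1=(266,265),b2=(251,345),base=(282,218)).items(): print(n,P[v,u].round(0))
f=c['frame'].astype(int);r,g,b=f[...,0],f[...,1],f[...,2]
crop=c['frame'][140:280,80:300,::-1]; cv2.imwrite('pics/c0.png',cv2.resize(crop,(792,504),interpolation=cv2.INTER_CUBIC))
Z=P[...,2]
h=np.hypot(P[...,0]-P[184,245,0],P[...,1]-P[184,245,1])
m=(h<25)&(Z>58);print('bolt',m.sum(),P[m].mean(0),np.ptp(P[m],0))
h=np.hypot(P[...,0]-P[184,245,0],P[...,1]-P[184,245,1])
m=(h<110)&(Z>38)&(Z<48)&(P[...,1]>P[184,245,1]-70);print('strap',cv2.minAreaRect(P[m][:,:2].astype('f4')))
m=(r>1.9*g)&(r>90)&(np.abs(Z-22)<16)&(P[...,1]<P[181,140,1]+60)
m[:, :100]=0; m[:,150:]=0; m[:200]=0
q=P[m];print('handle',m.sum(),q.mean(0),cv2.fitLine(q[:,:2].astype('f4'),cv2.DIST_HUBER,0,.01,.01).ravel())
E
```

```text
disc [ 494. -268.   45.]
h1 [ 578. -266.   32.]
h2 [ 671. -264.   31.]
jar [ 425. -152.   59.]
bolt [511. -54.  67.]
strap1 [465. -88.  46.]
strap2 [558. -17.  41.]
dish [459. 262.  10.]
b1 [663.   2.  18.]
b2 [811.  -4.  19.]
base [542.  19.  13.]
bolt 99 [506.92818396 -55.37548261  64.13418147] [23.8781249  22.30501426  9.59481351]
strap ((503.589111328125, -56.31257629394531), (137.35549926757812, 45.558982849121094), 30.071941375732422)
handle 460 [ 628.76064437 -265.92917133   32.36894164] [ 9.9987924e-01  1.5540623e-02  6.2872113e+02 -2.6582822e+02]
```

View pics/c0.png

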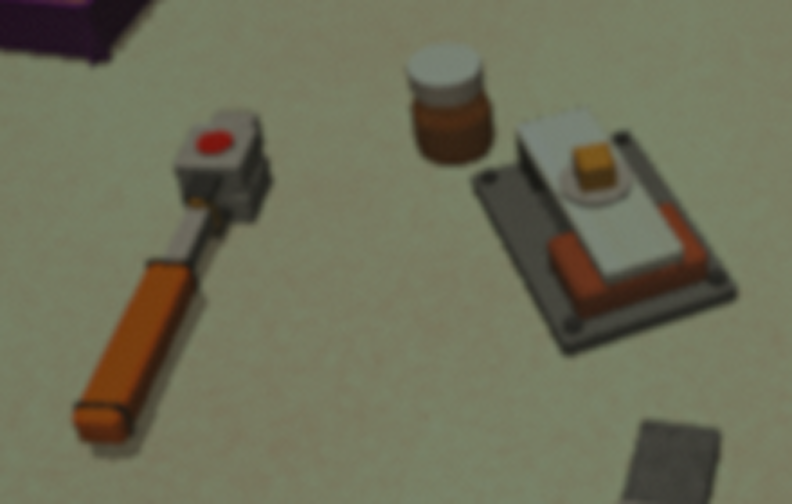

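```bash
python3 -m pendant '{"fingers":[100,100,100,100,100],"xyz":[[0,0,0],[0,0,0],[0,0,0],[2,4.5,0],[2,4.5,0]],"roll":[-8,-8,-8,0,0]}'
python3 -m pendant '{"fingers":[100,100,100,100,100],"xyz":[[2,4.5,0],[2,4.5,0],[2,4.5,0],[2,4.5,0],[2,4.5,0]],"roll":[0,0,0,0,0]}'
python3 -m pendant '{"fingers":[100,100,100,100,100],"xyz":[[2,4.5,0],[2,4.5,0],[2,4.5,0],[2,4.5,0],[2,4.5,0]],"roll":[0,0,0,0,0]}'
python3 -m pendant '{"fingers":[100,100,100,100],"xyz":[[2,4.5,0],[2,4.5,0],[0,0,0],[0,0,0]],"roll":[0,0,0,0]}'
python3 - <<'E'
from h import *
c=shot('wrist','w1.png');print(c['s']['tool_pos'],c['s']['eef_rot'],c['s']['joint_positions'],c['s']['wrist_force'])
cv2.imwrite('pics/w1b.png',cv2.resize(c['frame'][:,:,::-1],(784,588),interpolation=cv2.INTER_CUBIC))
E
```

```text
time_s: 0.6
tool_pos: [263.5, 411.6, 230.1]
eef_rot: [3.14, 0.001, 0.002]
wrist_force: [1.7, 0.3, -0.0]
width: 0.998
grip_force: 0.0
time_s: 1.1
tool_pos: [363.7, 185.5, 231.2]
eef_rot: [-3.141, 0.0, 0.001]
wrist_force: [1.0, 0.5, 0.1]
width: 1.0
grip_force: 0.0
time_s: 1.6
tool_pos: [463.9, -39.5, 231.1]
eef_rot: [-3.141, 0.0, 0.0]
wrist_force: [1.1, 0.9, -0.3]
width: 0.999
grip_force: 0.0
time_s: 2.0
tool_pos: [503.4, -128.5, 230.2]
eef_rot: [-3.141, 0.002, -0.003]
wrist_force: [-0.5, 1.2, 0.4]
width: 0.994
grip_force: 0.0
[ 503.40554238 -128.45820902  230.23200004] [-3.14126538e+00  2.11245651e-03 -2.66914015e-03] [ 5.15773165e-02  1.96450623e-01  2.97987197e-02 -4.47370589e-04
 -1.40623604e+00  1.51662327e+00] [-0.49417838  1.24762265  0.40253066]
```

View pics/w1b.png

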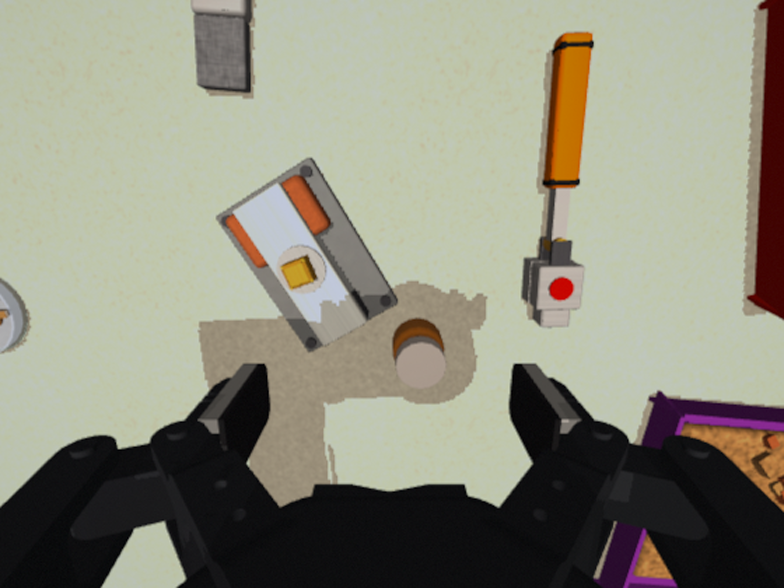

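The wrist view (shown at 1.4x) has the bolt at about (297,271), the wrench disc at (561,289) and its handle tip at (574,38). The jar cap is at (420,362).

```bash
cat >> h.py <<'E'
def rect(P,m):
    n,l,st,_=cv2.connectedComponentsWithStats(m.astype('u1')); 
    if n<2: return None
    k=1+np.argmax(st[1:,4]); q=P[l==k]; return len(q),q.mean(0).round(1),np.round(np.concatenate([np.ravel(x) for x in cv2.minAreaRect(q[:,:2].astype('f4'))]),1)
def meas(c):
    P=cloud(c);hsv=cv2.cvtColor(c['frame'],cv2.COLOR_RGB2HSV).astype(int);H,S,V=hsv[...,0],hsv[...,1],hsv[...,2];Z=P[...,2]
    yel=(H>18)&(H<30)&(S>150)&(V>110); org=(H>8)&(H<18)&(S>180)&(V>120)&(Z>5); red=((H<5)|(H>175))&(S>180)&(V>120)
    return P,yel,org,red
E
python3 - <<'E'
from h import *
c=load('wrist');P,y,o,r=meas(c);Z=P[...,2]
print('bolt',rect(P,y&(Z>61)),rect(P,y&(Z>30)));print('handle',rect(P,o&(Z>28)&(P[...,1]<-200)));print('disc',rect(P,r&(Z>40)&(Z<50)))
d=rect(P,r&(Z>40)&(Z<50))[1]
print('head',rect(P,(Z>36)&(np.hypot(P[...,0]-d[0],P[...,1]-d[1])<40)))
E
```

```text
bolt (292, array([504.9, -58.1,  65.1]), array([531.4, -92.8,  23.2, 110.6,  37.7])) (308, array([505.2, -58.2,  64.8]), array([531.4, -92.8,  23.2, 110.6,  37.7]))
handle (827, array([ 620.9, -275.5,   31.6]), array([ 621.1, -275.9,   12. ,   94.6,   89.7]))
disc (201, array([ 486.2, -272.9,   43.8]), array([ 486.3, -272.9,   18.2,   17.9,    1.4]))
head (1479, array([ 485.6, -271.8,   40.5]), array([ 4.873e+02, -2.728e+02,  7.520e+01,  3.880e+01,  3.000e-01]))
```

```bash
python3 -m pendant '{"fingers":[100,100,100,100,100],"xyz":[[-0.5,4.8,0],[-0.5,4.8,0],[-0.5,4.8,0],[0,0,4.0],[0,0,4.0]],"roll":[0,0,0,0,0]}'
python3 -m pendant '{"fingers":[100,100,100],"xyz":[[0,0,3],[0,0,0],[0,0,0]],"roll":[0,0,0]}'
python3 - <<'E'
from h import *
c=shot('wrist');P,y,o,r=meas(c);Z=P[...,2];print(c['s']['tool_pos'],c['s']['eef_rot'])
d=rect(P,r&(Z>40)&(Z<50));print('disc',d);print('handle',rect(P,o&(Z>28)))
d=d[1];print('head',rect(P,(Z>36)&(Z<48)&(np.hypot(P[...,0]-d[0],P[...,1]-d[1])<40)))
E
```

```text
time_s: 2.55
tool_pos: [489.3, -271.5, 151.5]
eef_rot: [3.141, -0.004, -0.0]
wrist_force: [0.7, 0.1, -0.8]
width: 1.002
grip_force: 0.0
time_s: 2.85
tool_pos: [489.2, -270.8, 122.5]
eef_rot: [3.141, -0.0, 0.002]
wrist_force: [0.3, 0.6, 1.8]
width: 1.003
grip_force: 0.0
[ 489.22036741 -270.7687748   122.53730096] [ 3.14062277e+00 -3.77728275e-04  2.31464358e-03]
disc (440, array([ 486.4, -273.3,   43.5]), array([ 486.6, -273.1,   19.2,   18.5,    1.1]))
handle (854, array([548.6, -68.4,  34.6]), array([ 546.1, -163.4,  213.8,   39.6,   86.8]))
head (2974, array([ 486.2, -273. ,   40.4]), array([ 487.5, -272.8,   76.1,   37.4,    1.2]))
```

```bash
python3 -m pendant '{"fingers":[100,100,100,100,100],"xyz":[[-0.1,0.2,3.5],[0,0,3.5],[0,0,2.5],[0,0,1.6],[0,0,0]],"roll":[0,0,0,0,0]}'
python3 -m pendant '{"fingers":[0,0,0,0,0],"xyz":[[0,0,0],[0,0,0],[0,0,0],[0,0,0],[0,0,0]],"roll":[0,0,0,0,0]}'
python3 -m pendant '{"fingers":[0,0,0,0,0],"xyz":[[0,0,0],[0,0,0],[0,0,0],[0,0,0],[0,0,0]],"roll":[0,0,0,0,0]}'
```

```text
time_s: 3.4
tool_pos: [487.9, -273.1, 10.2]
eef_rot: [-3.141, 0.001, 0.001]
wrist_force: [0.0, -0.8, -0.1]
width: 1.001
grip_force: 0.0
time_s: 3.9
tool_pos: [488.8, -273.5, 12.0]
eef_rot: [3.141, -0.003, 0.0]
wrist_force: [-0.3, 2.7, 7.0]
width: 0.431
grip_force: 61.8
time_s: 4.4
tool_pos: [488.8, -273.5, 12.0]
eef_rot: [3.141, -0.003, 0.001]
wrist_force: [-1.1, 2.4, 6.6]
width: 0.434
grip_force: 61.8
```

```bash
python3 -m pendant '{"fingers":[0,0,0,0,0],"xyz":[[0,0,-1],[0,0,-3],[0,0,-4],[0,0,-4],[0,0,-2]],"roll":[0,0,0,0,0]}'
python3 -m pendant '{"fingers":[0,0,0,0,0],"xyz":[[0,-3,0],[0,-4,0],[0,-4,0],[0,0,0],[0,0,0]],"roll":[0,0,0,0,0]}'
python3 - <<'E'
from h import *
c=shot('wrist','w2.png');P,y,o,r=meas(c);Z=P[...,2];print(c['s']['tool_pos'],c['s']['eef_rot'],c['s']['wrist_force'])
print('bolt',rect(P,y&(Z>61)&(P[...,1]>-90)));print('handle',rect(P,o&(Z>120)));d=rect(P,r&(Z>140));print('disc',d)
d=d[1];print('head',rect(P,(Z>d[2]-5)&(np.hypot(P[...,0]-d[0],P[...,1]-d[1])<40)))
m=y&(np.abs(Z-65)<6)&(P[...,1]>-90);v,u=np.nonzero(m);v0,u0=int(v.mean()),int(u.mean());print(u0,v0)
a=cv2.resize(c['frame'][:,:,::-1],(560,420));b=cv2.resize(c['frame'][v0-22:v0+22,max(0,u0-22):u0+22,::-1],(420,420),interpolation=cv2.INTER_CUBIC)
cv2.imwrite('pics/w2b.png',cv2.resize(np.hstack([a,b]),(800,343)))
E
```

```text
time_s: 4.9
tool_pos: [488.3, -274.0, 154.1]
eef_rot: [3.14, -0.004, 0.0]
wrist_force: [1.3, -0.6, -5.6]
width: 0.436
grip_force: 61.7
time_s: 5.4
tool_pos: [486.9, -162.5, 150.1]
eef_rot: [-3.141, 0.002, 0.002]
wrist_force: [0.0, 0.3, -5.0]
width: 0.436
grip_force: 62.5
[ 486.94735379 -162.50294419  150.05501659] [-3.14107990e+00  1.50745127e-03  1.82791166e-03] [ 0.03427393  0.29467304 -4.9616257 ]
bolt (545, array([504.4, -58.4,  63.9]), array([503.8, -57.6,  19.2,  19.7,  21.7]))
handle (673, array([ 588.2, -172. ,  168.5]), array([ 580.7, -170.8,    8. ,   47.5,   81.1]))
disc (1422, array([ 485.2, -163.4,  182.1]), array([ 515.6, -167.5,   19.5,   82.7,   82.5]))
head (31381, array([ 497.8, -163.4,  218.8]), array([ 4.869e+02, -1.634e+02,  4.420e+01,  7.990e+01,  3.000e-01]))
147 196
```

View pics/w2b.png

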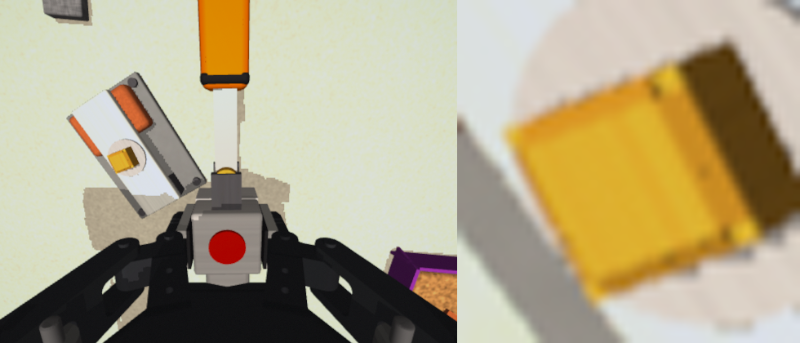

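The bolt's top edges slope 22–23° in the enlarged crop (corners about (512,132), (688,62), (765,235), (592,302)). The head is held square in the fingers with the disc at (227,247).

```bash
python3 - <<'E'
from h import *
c=load('wrist');P,y,o,r=meas(c);Z=P[...,2];s=c['s']
f=210/np.tan(np.radians(c['vertical_fov'])/2);T=np.array(c['T_tool_cam'])
Rt=R.from_euler('xyz',s['eef_rot']).as_matrix();t=np.array(s['tool_pos'])
o_=Rt@T[:3,3]+t
def ray(u,v,z):
    d=Rt@T[:3,:3]@np.array([(u-c['cx'])/f,(v-c['cy'])/f,1]);return (o_+d*(z-o_[2])/d[2]).round(1)
pts=np.array([[512,132],[688,62],[765,235],[592,302]],float)
W=np.array([ray(125+(a-457)/7.8,174+b/7.8,62.5) for a,b in pts]);print(W,W.mean(0))
for i in range(4):
    d=W[(i+1)%4]-W[i];print(np.degrees(np.arctan2(d[1],d[0]))%90,np.hypot(*d[:2]))
m=r&(Z>175)&(np.hypot(P[...,0]-485,P[...,1]+163)<16);d=rect(P,m);print('disc',d)
m=(Z>d[1][2]-6)&(Z<d[1][2]+3)&(np.abs(P[...,0]-485)<19)&(np.abs(P[...,1]+163.4)<30);print('head',rect(P,m))
h=rect(P,o&(Z>150)&(Z<175)&(P[...,1]<-130))
print(h)
E
```

```text
[[509.1 -46.1  62.5]
 [516.5 -65.1  62.5]
 [498.2 -71.   62.5]
 [490.9 -52.   62.5]] [503.675 -58.55   62.5  ]
21.27960442769536 20.39019372149268
17.869548299653218 19.227584351654798
21.0173008747563 20.35411506305298
17.96144076418704 19.13243319601565
disc (1414, array([ 484.8, -163.4,  181.5]), array([ 484.8, -163.5,   19.5,   19.9,   72.9]))
head (7046, array([ 487.3, -163.3,  179.9]), array([ 484.8, -163.6,   37.8,   59.9,    0.9]))
(669, array([ 588.4, -172. ,  167.7]), array([ 5.883e+02, -1.720e+02,  3.200e+01,  3.400e+00,  5.000e-01]))
```

```bash
python3 -m pendant '{"fingers":[0,0,0,0,0],"xyz":[[0.5,-2.6,0],[0.7,-4,0],[0.7,-4,0],[0,0,0],[0,0,0]],"roll":[0,0,0,-5,-6]}'
python3 -m pendant '{"fingers":[0,0,0,0,0],"xyz":[[0,0,0],[0,0,2.5],[0,0,2.5],[0,0,1],[0,0,0]],"roll":[-6,-3.5,0,0,0]}'
python3 - <<'E'
from h import *
c=shot('wrist','w3.png');P,y,o,r=meas(c);Z=P[...,2];s=c['s'];print(s['tool_pos'],s['eef_rot'],s['wrist_force'],s['joint_positions'])
d=rect(P,r&(np.hypot(P[...,0]-504,P[...,1]+58)<20));print('disc',d)
h=rect(P,o&(Z>90));print(h)
b=shot('side','side3.png');Q=cloud(b);h=np.hypot(Q[...,0]-504,Q[...,1]+58)<60
v,u=np.nonzero(h&(Q[...,2]>40));v0,u0=int(v.mean()),int(u.mean())
cv2.imwrite('pics/s3.png',cv2.resize(b['frame'][max(0,v0-60):v0+60,max(0,u0-80):u0+80,::-1],(800,600),interpolation=cv2.INTER_CUBIC))
E
```

```text
time_s: 5.95
tool_pos: [506.6, -57.3, 149.9]
eef_rot: [-3.141, 0.001, 0.196]
wrist_force: [0.6, 0.0, -6.1]
width: 0.43
grip_force: 63.0
time_s: 6.45
tool_pos: [505.4, -58.4, 88.8]
eef_rot: [-3.141, 0.004, 0.356]
wrist_force: [0.2, 0.4, -4.8]
width: 0.436
grip_force: 62.9
[505.35118224 -58.44141275  88.75011797] [-3.14076679  0.00424843  0.35630897] [ 0.24292472  0.43006786 -4.78932597] [ 1.93144543e-01  2.69340866e-01 -2.50979552e-01 -1.43452132e-04
 -1.05480207e+00  1.73403005e+00]
disc (1419, array([503.5, -60.3, 120.2]), array([503.3, -60.4,  20. ,  19.3,  26.1]))
(652, array([596.6, -13.5, 107.3]), array([589.3, -18.1,  46.8,   9.1,  33.2]))
```

View pics/s3.png

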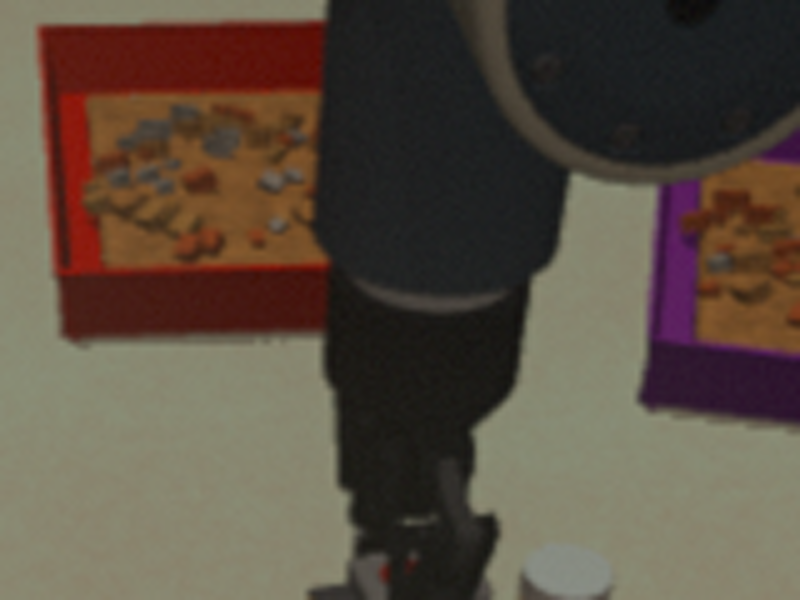

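The side crop shows only the gripper hiding the head, with the jar cap at right (565,575), so I rely on the wrist measurements: correct by about 2 mm and descend gently.

```bash
python3 -m pendant '{"fingers":[0,0,0,0],"xyz":[[0.11,-0.15,0.5],[0,0,0.4],[0,0,0],[0,0,0]],"roll":[0,0,0,0]}'
python3 -m pendant '{"fingers":[0,0,0],"xyz":[[0,0,0.2],[0,0,0.2],[0,0,0]],"roll":[0,0,0]}'
python3 -m pendant '{"fingers":[0,0],"xyz":[[0,0,0.2],[0,0,0]],"roll":[0,0]}'
```

```text
time_s: 6.95
tool_pos: [507.2, -55.7, 81.4]
eef_rot: [3.141, -0.0, 0.358]
wrist_force: [0.1, -0.2, -6.0]
width: 0.432
grip_force: 63.2
time_s: 7.25
tool_pos: [506.9, -55.7, 76.9]
eef_rot: [-3.141, 0.001, 0.358]
wrist_force: [-0.3, 0.7, -5.4]
width: 0.435
grip_force: 63.2
time_s: 7.45
tool_pos: [507.0, -55.7, 75.0]
eef_rot: [-3.141, 0.0, 0.358]
wrist_force: [-0.3, 0.1, -6.3]
width: 0.432
grip_force: 63.2
```

```bash
python3 -m pendant '{"fingers":[0,0],"xyz":[[-0.12,0.05,0.05],[0,0,0.15]],"roll":[0,0]}'
python3 -m pendant '{"fingers":[0,0],"xyz":[[0,0,0.15],[0,0,0]],"roll":[0,0]}'
python3 -m pendant '{"fingers":[0,0],"xyz":[[0,0,0.2],[0,0,0]],"roll":[0,0]}'
```

```text
time_s: 7.65
tool_pos: [506.5, -56.7, 74.1]
eef_rot: [3.141, -0.001, 0.358]
wrist_force: [-4.6, 1.3, 7.6]
width: 0.441
grip_force: 64.8
time_s: 7.85
tool_pos: [506.1, -56.3, 71.4]
eef_rot: [-3.141, 0.0, 0.358]
wrist_force: [-0.3, 2.5, -5.6]
width: 0.437
grip_force: 63.3
time_s: 8.05
tool_pos: [506.0, -56.4, 69.2]
eef_rot: [-3.141, 0.001, 0.358]
wrist_force: [-0.2, 1.6, -7.0]
width: 0.433
grip_force: 63.1
```

```bash
python3 -m pendant '{"fingers":[0,0,0,0],"xyz":[[0,0,0.25],[0,0,0.25],[0,0,0.2],[0,0,0]],"roll":[0,0,0,0]}'
python3 -m pendant '{"fingers":[0,0],"xyz":[[0,0,0.15],[0,0,0]],"roll":[0,0]}'
python3 -m pendant '{"fingers":[0,0],"xyz":[[0,0,0.1],[0,0,0]],"roll":[0,0]}'
```

```text
time_s: 8.45
tool_pos: [506.0, -56.4, 62.3]
eef_rot: [-3.141, 0.0, 0.358]
wrist_force: [-0.1, 4.6, -8.1]
width: 0.436
grip_force: 62.9
time_s: 8.65
tool_pos: [506.1, -56.4, 61.1]
eef_rot: [-3.141, 0.0, 0.358]
wrist_force: [-1.5, 5.1, -5.1]
width: 0.434
grip_force: 63.2
time_s: 8.85
tool_pos: [506.1, -56.3, 60.2]
eef_rot: [-3.141, 0.0, 0.358]
wrist_force: [-2.0, 5.4, -4.7]
width: 0.431
grip_force: 63.4
```

```bash
python3 -m pendant '{"fingers":[0,0],"xyz":[[0,0,0.1],[0,0,0]],"roll":[0,0]}'
python3 -m pendant '{"fingers":[0,0],"xyz":[[0,0,0.1],[0,0,0]],"roll":[0,0]}'
```

```text
time_s: 9.05
tool_pos: [506.2, -56.3, 59.3]
eef_rot: [-3.141, -0.0, 0.358]
wrist_force: [-1.6, 4.6, -3.2]
width: 0.435
grip_force: 63.4
time_s: 9.25
tool_pos: [506.2, -56.3, 59.1]
eef_rot: [-3.141, -0.0, 0.358]
wrist_force: [-4.1, 6.1, 1.6]
width: 0.437
grip_force: 64.1
```

```bash
python3 -m pendant '{"fingers":[75,75,75,75],"xyz":[[0,0,0],[0,0,0],[0,0,0],[0,0,0]],"roll":[0,0,0,0]}'
python3 -m pendant '{"fingers":[75,75,75,75,75],"xyz":[[0,0,-2],[0,0,-4],[0,0,-4],[0,0,0],[0,0,0]],"roll":[0,0,0,0,0]}'
cat > look.py <<'E'
from h import *
import sys
c=shot('wrist');P,y,o,r=meas(c);Z=P[...,2];s=c['s'];print(s['tool_pos'],s['eef_rot'],s['joint_positions'].round(2))
near=np.hypot(P[...,0]-504,P[...,1]+58)
d=rect(P,r&(near<20)&(Z>80));print('disc',d)
m=(Z>84)&(Z<95)&(near<26);n=rect(P,m);print('head',n)
m=o&(Z>70)&(Z<85)&(near<220);h=rect(P,m);print('handle',h)
n_,l,st,_=cv2.connectedComponentsWithStats(m.astype('u1'));q=P[l==1+np.argmax(st[1:,4])]
L=cv2.fitLine(q[:,:2].astype('f4'),cv2.DIST_HUBER,0,.01,.01).ravel();print('handle dir deg',np.degrees(np.arctan2(L[1],L[0])),L[2:])
a=cv2.resize(c['frame'][:,:,::-1],(784,588));cv2.imwrite('pics/'+sys.argv[1],a)
E
python3 look.py w4.png
```

```text
time_s: 9.65
tool_pos: [506.7, -57.0, 58.7]
eef_rot: [3.141, -0.001, 0.358]
wrist_force: [-0.2, 0.0, 0.1]
width: 0.748
grip_force: 0.0
time_s: 10.15
tool_pos: [506.9, -56.6, 159.4]
eef_rot: [3.141, -0.003, 0.358]
wrist_force: [0.3, -0.2, -1.2]
width: 0.751
grip_force: 0.0
[506.94122776 -56.60419441 159.3508711 ] [ 3.14102525e+00 -2.86670208e-03  3.57738498e-01] [ 0.2   0.21 -0.14  0.   -1.22  1.73]
disc (477, array([504. , -58.1,  90.5]), array([503.9, -58.3,  19. ,  18.5,  19.9]))
head (2379, array([503.7, -57.9,  88.6]), array([502. , -58.3,  47.6,  37.4,  21.2]))
handle (439, array([622.7, -22.6,  77.2]), array([621.4, -23.1,  68.3,   2.8,  21.5]))
handle dir deg 21.236786 [614.65643  -25.480743]
```

View pics/w4.png

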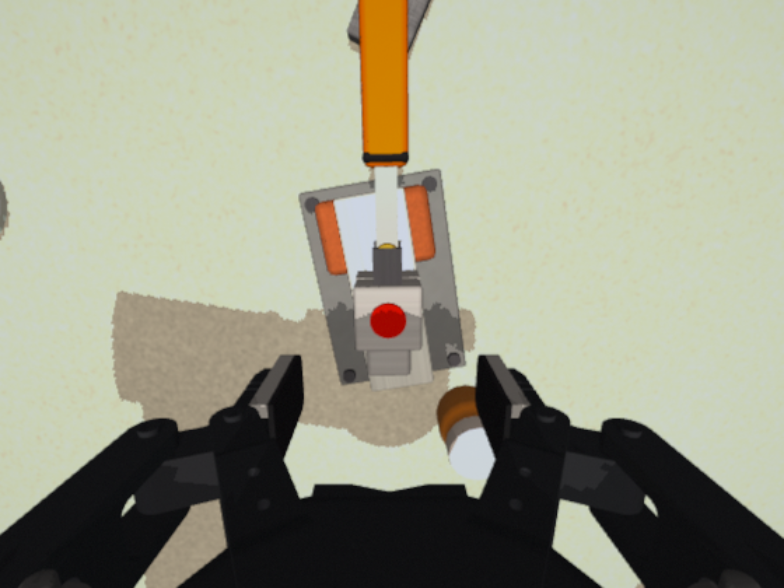

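The wrench sits square on the bolt: the disc at (388,320) is centred in the head, its top is at z ≈ 90.5, and the handle runs straight up the picture. Next the open fingers go down astride the handle.

```bash
python3 -m pendant '{"fingers":[75,60,50,50,50],"xyz":[[3.6,0,0],[4.5,0,0],[4.5,0,0],[0,0,2],[0,0,0]],"roll":[-0.7,0,0,0,0]}'
python3 - <<'E'
from h import *
c=shot('wrist','w5.png');P=cloud(c);s=c['s'];Z=P[...,2];print(s['tool_pos'],s['eef_rot'])
e=np.array([np.cos(.37),np.sin(.37)]);n=np.array([-e[1],e[0]])
D=P[...,:2]-np.array([503.9,-58.2]);a=D@e;b=D@n
for lo in (95,115,135,155,175):
    q=b[(a>lo)&(a<lo+15)&(Z>66)&(Z<84)&(np.abs(b)<25)]
    print(lo,len(q),np.percentile(q,[2,98]).round(1) if len(q) else '')
t=np.array(s['tool_pos'][:2])-[503.9,-58.2];print('tcp',t@e,t@n)
cv2.imwrite('pics/w5b.png',c['frame'][:,:,::-1])
E
```

```text
time_s: 10.7
tool_pos: [622.0, -11.1, 133.0]
eef_rot: [-3.139, 0.009, 0.37]
wrist_force: [-0.8, -0.0, -0.9]
width: 0.501
grip_force: 0.0
[621.99495812 -11.09231829 132.97305407] [-3.13887782  0.00875553  0.37000724]
95 584 [-11.1  12.1]
115 625 [-10.7  11.9]
135 691 [-11.2  12.2]
155 741 [-10.9  11.9]
175 816 [-10.7  12.1]
tcp 127.13802349968972 1.2148205536845467
```

View pics/w5b.png

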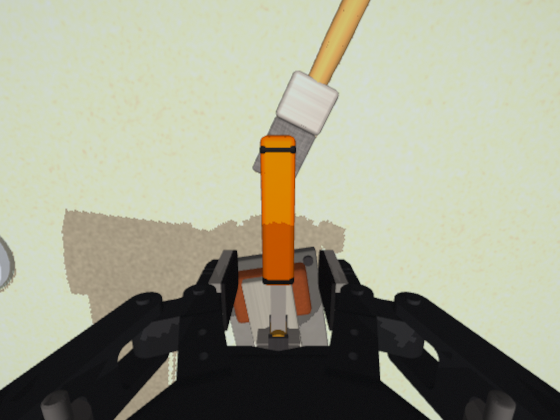

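The handle runs midway between the fingers at columns 262–296 with pads clear on both sides; the brush lies beyond, underneath and well below.

```bash
python3 -m pendant '{"fingers":[50,50,50,50],"xyz":[[0.3,0,2.5],[0,0,3],[0,0,2.8],[0,0,0]],"roll":[0,0,0,0]}'
python3 -m pendant '{"fingers":[50,50,50,50],"xyz":[[0,0.4,0],[0,0.3,0],[0,0.3,0],[0,0,0]],"roll":[0,0,0,0]}'
python3 -m pendant '{"fingers":[50,50,50],"xyz":[[0,0.4,0],[0,0.4,0],[0,0,0]],"roll":[1.5,2,0]}'
```

```text
time_s: 11.15
tool_pos: [623.0, -11.1, 51.9]
eef_rot: [-3.139, 0.008, 0.369]
wrist_force: [-0.6, -0.5, -0.4]
width: 0.501
grip_force: 0.0
time_s: 11.55
tool_pos: [631.1, -20.1, 56.7]
eef_rot: [3.141, -0.002, 0.37]
wrist_force: [0.1, -0.3, 0.8]
width: 0.501
grip_force: 0.0
time_s: 11.85
tool_pos: [633.2, -27.7, 55.3]
eef_rot: [3.141, 0.0, 0.307]
wrist_force: [-1.2, -0.0, -0.1]
width: 0.504
grip_force: 0.0
```

```bash
python3 -m pendant '{"fingers":[50,50,50,50,50],"xyz":[[-0.07,0.69,0],[-0.07,0.69,0],[-0.07,0.69,0],[0,0,0],[0,0,0]],"roll":[3,3,3,0,0]}'
python3 -m pendant '{"fingers":[50,50,50,50],"xyz":[[-0.04,0.46,0],[-0.04,0.46,0],[0,0,0],[0,0,0]],"roll":[2,2,0,0]}'
```

```text
time_s: 12.35
tool_pos: [636.3, -47.7, 55.2]
eef_rot: [3.141, 0.0, 0.153]
wrist_force: [0.0, -0.3, 0.0]
width: 0.5
grip_force: 0.0
time_s: 12.75
tool_pos: [636.8, -57.2, 55.3]
eef_rot: [3.141, -0.0, 0.082]
wrist_force: [-0.5, 0.4, 0.9]
width: 0.497
grip_force: 0.0
```

```bash
cat > ang.py <<'E'
from h import *
c=shot('wrist');P=cloud(c);s=c['s'];Z=P[...,2]
t=np.array(s['tool_pos'])-[503.9,-58.2,0];print('tcp r,ang',np.hypot(t[0],t[1]).round(1),np.degrees(np.arctan2(t[1],t[0])).round(2),'yaw',np.degrees(s['eef_rot'][2]).round(2),'z',t[2].round(1))
ps=s['eef_rot'][2];e=np.array([np.cos(ps),np.sin(ps)]);n=np.array([-e[1],e[0]])
D=P[...,:2]-np.array(s['tool_pos'][:2]);a=D@e;b=D@n
xs=[];ys=[]
for lo in range(10,62,4):
    q=b[(a>lo)&(a<lo+4)&(Z>66)&(Z<84)&(np.abs(b)<45)]
    if len(q)>20: xs.append(lo+2);ys.append(np.percentile(q,[3,97]).mean())
if len(xs)>2:
    k=np.polyfit(xs,ys,1);print('handle ang deg',(np.degrees(ps)+np.degrees(np.arctan(k[0]))).round(2),'offset at tcp',k[1].round(1),len(xs))
print('F tool y',(np.array(s['wrist_force'])[:2]@-n).round(2))
E
python3 ang.py
```

```text
tcp r,ang 132.9 0.42 yaw 4.71 z 55.3
handle ang deg 7.58 offset at tcp 4.9 13
F tool y -0.47
```

```bash
python3 - <<'E'
from h import *
c=load('wrist');P=cloud(c);s=c['s'];Z=P[...,2];hsv=cv2.cvtColor(c['frame'],cv2.COLOR_RGB2HSV)
for v in range(120,260,14):
    row=(hsv[v,:,0]<19)&(hsv[v,:,0]>5)&(hsv[v,:,1]>170)&(hsv[v,:,2]>90)
    u=np.nonzero(row)[0]
    if len(u): print(v,u.min(),u.max(),P[v,u.min()].round(1),P[v,u.max()].round(1),Z[v,u.min()-4:u.min()+4].round(0))
E
```

```text
162 233 286 [692.5 -35.1  76.5] [694.3 -56.8  76.3] [ 1. -1. -2. 76. 76. 78. 77. 77.]
190 232 286 [680.7 -35.1  76.5] [682.  -58.   73.7] [-1. -0. -1. 73. 76. 77. 78. 78.]
204 233 286 [675.  -35.9  77.6] [676.  -58.5  74.4] [ 1. -1. -2. 76. 78. 77. 77. 77.]
218 233 285 [668.5 -36.   76.9] [669.4 -58.7  73.8] [-0. -0. -0. 75. 77. 77. 78. 77.]
232 233 285 [661.9 -36.2  76.4] [663.  -59.2  74.5] [-1. -0. -1. 75. 76. 77. 78. 78.]
246 233 284 [654.8 -36.4  75.5] [656.9 -59.3  75.9] [-1. -2.  0. -1. 75. 76. 78. 78.]
```

The handle is at 3.8°, in line with the geometry, so the bolt is turning freely with the finger in contact. I continue in finer steps.

```bash
python3 -m pendant '{"fingers":[50,50,50,50],"xyz":[[-0.03,0.35,0],[-0.03,0.35,0],[-0.03,0.35,0],[0,0,0]],"roll":[1.5,1.5,1.5,0]}'
python3 -m pendant '{"fingers":[50,50,50],"xyz":[[-0.03,0.35,0],[-0.03,0.35,0],[0,0,0]],"roll":[1.5,1.5,0]}'
```

```text
time_s: 13.2
tool_pos: [636.4, -68.1, 55.3]
eef_rot: [3.141, -0.0, 0.002]
wrist_force: [-0.7, 0.2, 0.4]
width: 0.498
grip_force: 0.1
time_s: 13.5
tool_pos: [635.7, -75.0, 55.3]
eef_rot: [3.141, 0.0, -0.05]
wrist_force: [-0.6, 0.2, 0.5]
width: 0.497
grip_force: 0.1
```

```bash
python3 -m pendant '{"fingers":[50,50,50],"xyz":[[-0.03,0.35,0],[-0.03,0.35,0],[0,0,0]],"roll":[1.5,1.5,0]}'
```

```text
time_s: 13.8
tool_pos: [634.6, -81.9, 55.3]
eef_rot: [3.141, 0.0, -0.103]
wrist_force: [-0.3, 0.2, 0.4]
width: 0.502
grip_force: 0.1
```

```bash
python3 -m pendant '{"fingers":[50,50,50],"xyz":[[-0.03,0.35,0],[-0.03,0.35,0],[0,0,0]],"roll":[1.5,1.5,0]}'
```

```text
time_s: 14.1
tool_pos: [633.2, -88.8, 55.3]
eef_rot: [3.141, -0.0, -0.155]
wrist_force: [-0.2, 0.2, -0.3]
width: 0.498
grip_force: 0.1
```

```bash
python3 -m pendant '{"fingers":[50,50,50],"xyz":[[-0.03,0.35,0],[-0.03,0.35,0],[0,0,0]],"roll":[1.5,1.5,0]}'
```

```text
time_s: 14.4
tool_pos: [631.5, -95.6, 55.3]
eef_rot: [3.141, -0.0, -0.207]
wrist_force: [-0.4, 0.2, 0.1]
width: 0.506
grip_force: 0.1
```

```bash
python3 -m pendant '{"fingers":[50,50,50],"xyz":[[-0.03,0.35,0],[-0.03,0.35,0],[0,0,0]],"roll":[1.5,1.5,0]}'
```

```text
time_s: 14.7
tool_pos: [629.4, -102.3, 55.3]
eef_rot: [3.141, -0.0, -0.26]
wrist_force: [-0.4, -0.2, -0.6]
width: 0.502
grip_force: 0.1
```

```bash
python3 -m pendant '{"fingers":[50,50,50],"xyz":[[-0.02,0.23,0],[-0.02,0.23,0],[0,0,0]],"roll":[1,1,0]}'
```

```text
time_s: 15.0
tool_pos: [627.8, -106.4, 55.3]
eef_rot: [3.142, -0.0, -0.294]
wrist_force: [0.4, 0.6, 1.0]
width: 0.499
grip_force: 0.2
```

```bash
python3 -m pendant '{"fingers":[50,50,50],"xyz":[[-0.02,0.23,0],[-0.02,0.23,0],[0,0,0]],"roll":[1,1,0]}'
```

```text
time_s: 15.3
tool_pos: [626.0, -110.7, 55.3]
eef_rot: [3.141, -0.0, -0.329]
wrist_force: [-0.8, 0.4, -0.5]
width: 0.5
grip_force: 0.3
```

```bash
python3 -m pendant '{"fingers":[50,50,50],"xyz":[[-0.02,0.23,0],[-0.02,0.23,0],[0,0,0]],"roll":[1,1,0]}';python3 ang.py
```

```text
time_s: 15.6
tool_pos: [624.2, -114.6, 55.3]
eef_rot: [-3.141, 0.0, -0.364]
wrist_force: [-0.2, 1.9, 0.2]
width: 0.502
grip_force: 0.9
tcp r,ang 132.8 -25.13 yaw -20.86 z 55.3
handle ang deg -17.51 offset at tcp 5.3 13
F tool y -1.73
```

```bash
python3 -m pendant '{"fingers":[50,50],"xyz":[[-0.02,0.23,0],[0,0,0]],"roll":[1,0]}'
```

```text
time_s: 15.85
tool_pos: [623.3, -116.3, 55.2]
eef_rot: [-3.141, 0.0, -0.381]
wrist_force: [-0.1, 4.3, 0.1]
width: 0.503
grip_force: 2.0
```

```bash
python3 -m pendant '{"fingers":[50,50],"xyz":[[-0.01,0.15,0],[0,0,0]],"roll":[0.6,0]}'
```

```text
time_s: 16.05
tool_pos: [622.7, -117.4, 55.2]
eef_rot: [-3.14, 0.0, -0.391]
wrist_force: [0.0, 5.3, -0.4]
width: 0.498
grip_force: 2.5
```

```bash
python3 -m pendant '{"fingers":[50,50],"xyz":[[-0.01,0.15,0],[0,0,0]],"roll":[0.6,0]}'
```

```text
time_s: 16.25
tool_pos: [622.2, -118.3, 55.2]
eef_rot: [-3.14, -0.0, -0.402]
wrist_force: [0.8, 7.2, 0.9]
width: 0.499
grip_force: 3.2
```

```bash
python3 -m pendant '{"fingers":[50,50],"xyz":[[-0.02,0.17,0],[0,0,0]],"roll":[1,0]}'
```

```text
time_s: 16.45
tool_pos: [621.4, -119.6, 55.2]
eef_rot: [-3.14, -0.0, -0.419]
wrist_force: [0.3, 6.6, -0.3]
width: 0.5
grip_force: 3.5
```

```bash
python3 -m pendant '{"fingers":[50,50],"xyz":[[-0.02,0.17,0],[0,0,0]],"roll":[1,0]}'
```

```text
time_s: 16.65
tool_pos: [620.5, -121.1, 55.2]
eef_rot: [-3.14, 0.0, -0.437]
wrist_force: [1.0, 6.7, 1.2]
width: 0.498
grip_force: 3.4
```

```bash
python3 -m pendant '{"fingers":[50,50],"xyz":[[-0.02,0.17,0],[0,0,0]],"roll":[1,0]}'
```

```text
time_s: 16.85
tool_pos: [619.6, -122.6, 55.2]
eef_rot: [-3.14, 0.0, -0.454]
wrist_force: [0.4, 6.4, 0.7]
width: 0.499
grip_force: 3.2
```

The force peaked at about 7 N and is now falling, so the break has begun. I continue about the pin.

```bash
python3 -m pendant '{"fingers":[50,50,50],"xyz":[[-0.04,0.34,0],[-0.04,0.34,0],[0,0,0]],"roll":[2,2,0]}'
```

```text
time_s: 17.15
tool_pos: [615.5, -128.8, 55.2]
eef_rot: [-3.14, 0.0, -0.525]
wrist_force: [0.1, 6.4, -0.7]
width: 0.5
grip_force: 2.6
```

```bash
python3 -m pendant '{"fingers":[50,50,50],"xyz":[[-0.04,0.34,0],[-0.04,0.34,0],[0,0,0]],"roll":[2,2,0]}'; python3 - <<'E'
from h import *
s=sense();e=np.array([np.cos(s['eef_rot'][2]),np.sin(s['eef_rot'][2])])
a=np.radians(-23);pin=np.array([503.9,-58.2])+34*np.array([np.cos(a),np.sin(a)])
for t in (np.array([622,-118.5]),np.array(s['tool_pos'][:2])):
    d=t-pin;print(np.hypot(*d),np.degrees(np.arctan2(d[1],d[0])))
E
```

```text
time_s: 17.45
tool_pos: [611.0, -134.6, 55.2]
eef_rot: [-3.141, 0.001, -0.594]
wrist_force: [-0.2, 4.8, -0.4]
width: 0.503
grip_force: 1.9
98.71755519479157 -28.441366645541812
98.69469494896732 -39.78505485387655
```

```bash
python3 -m pendant '{"fingers":[50,50,50],"xyz":[[-0.03,0.26,0],[-0.03,0.26,0],[0,0,0]],"roll":[1.5,1.5,0]}'; python3 - <<'E'
from h import *
c=shot('wrist','w6.png');P=cloud(c);s=c['s'];Z=P[...,2];print(s['wrist_force'])
hsv=cv2.cvtColor(c['frame'],cv2.COLOR_RGB2HSV)
m=(hsv[...,0]<19)&(hsv[...,0]>5)&(hsv[...,1]>170)&(hsv[...,2]>90)&(Z>60)&(Z<85)
M=[]
for v in range(150,262,4):
    u=np.nonzero(m[v])[0]
    if len(u)>30: M.append((P[v,u.min()+1]+P[v,u.max()-1])/2)
M=np.array(M)[:,:2];L=cv2.fitLine(M.astype('f4'),cv2.DIST_HUBER,0,.01,.01).ravel()
print(len(M),'handle dir',np.degrees(np.arctan2(L[1],L[0])),M[0],M[-1])
a=np.radians(-23);pin=np.array([503.9,-58.2])+34*np.array([np.cos(a),np.sin(a)]);d=M-pin
print(np.degrees(np.arctan2(d[:,1],d[:,0])).round(1)[::6])
E
```

```text
time_s: 17.75
tool_pos: [607.7, -139.0, 55.3]
eef_rot: [3.141, 0.0, -0.646]
wrist_force: [0.7, 4.3, -0.6]
width: 0.5
grip_force: 1.4
[ 0.71352311  4.28755259 -0.58699096]
24 handle dir -38.42278 [ 659.11538642 -168.42061895] [ 624.46715995 -141.12481624]
[-38.  -38.1 -38.1 -37.9]
```

```bash
python3 -m pendant '{"fingers":[50,50,60,70,70],"xyz":[[0,-0.5,0],[0,-0.4,0],[0,0,0],[0,0,-2],[0,0,-4]],"roll":[0,0,0,0,0]}'
python3 -m pendant '{"fingers":[70,70,70,70,70],"xyz":[[0,0,-4],[-4,-1,0],[-4,-1,0],[-4,-1,0],[0,0,0]],"roll":[0,0,0,0,0]}'
python3 look.py w7.png
python3 - <<'E'
from h import *
c=load('wrist');P=cloud(c);Z=P[...,2]
hsv=cv2.cvtColor(c['frame'],cv2.COLOR_RGB2HSV)
m=(hsv[...,0]<19)&(hsv[...,0]>5)&(hsv[...,1]>170)&(hsv[...,2]>90)&(Z>62)&(Z<85)
M=[]
for v in range(0,110,4):
    u=np.nonzero(m[v])[0]
    if len(u)>15: M.append((P[v,u.min()+1]+P[v,u.max()-1])/2)
M=np.array(M)[:,:2];L=cv2.fitLine(M.astype('f4'),cv2.DIST_HUBER,0,.01,.01).ravel()
print(len(M),'handle dir',np.degrees(np.arctan2(L[1],L[0])),M[0],M[-1])
E
```

```text
time_s: 18.3
tool_pos: [610.9, -131.6, 112.5]
eef_rot: [3.137, 0.006, -0.646]
wrist_force: [1.7, 0.3, -0.5]
width: 0.699
grip_force: 0.0
time_s: 18.8
tool_pos: [533.1, -33.1, 156.0]
eef_rot: [-3.141, 0.0, -0.642]
wrist_force: [-0.4, -0.3, 0.4]
width: 0.7
grip_force: 0.0
[533.11418117 -33.09334519 155.98555231] [-3.14098882e+00  2.74357933e-04 -6.42400540e-01] [ 0.23  0.26 -0.08 -0.   -1.23  0.7 ]
disc (482, array([504. , -57.3,  90.4]), array([503.9, -57.1,  19. ,  18.9,  20.2]))
head (2318, array([505. , -57.1,  88.7]), array([502.1, -56.2,  38.1,  46.6,  68. ]))
handle (633, array([ 615.9, -118.6,   77.1]), array([ 614.4, -117.4,    3.6,   74.3,   52.3]))
handle dir deg -37.498196 [ 615.8584   -118.541885]
28 handle dir -37.38763 [ 637.31412864 -147.20347691] [ 584.34913158 -107.02975655]
```

View pics/w7.png

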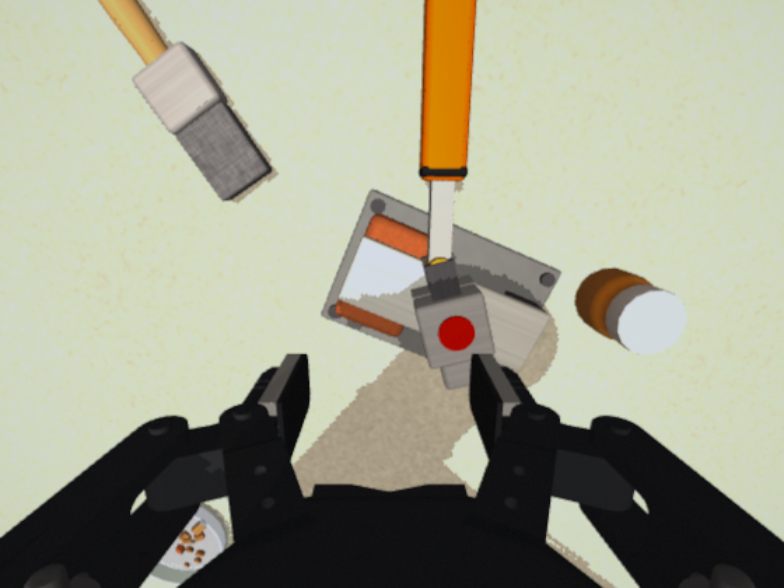

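The head sits level on the bolt at -22° (disc at (456,333)) and the handle lies at -37.4°, so it is broken back about 15°. The jar, the brush and the dish look undisturbed, and the gripper is clear above.

```bash
python3 -m pendant '{"fingers":[70,70,70],"xyz":[[0,0,-3],[0,0,0],[0,0,0]],"roll":[0,0,0]}'; python3 -c "
from workcell import job_done
print(job_done())"
```

```text
time_s: 19.15
tool_pos: [536.4, -36.0, 185.9]
eef_rot: [-3.14, -0.001, -0.646]
wrist_force: [-0.5, -0.6, -0.1]
width: 0.698
grip_force: 0.0
the job is handed in; nothing more can be done
None
```

The job was handed in at 19 s: the bolt came up tight, the handle is broken back about 15° by camera measurement, and the wrench sits square on the bolt with the gripper clear and the dish, jar and brush untouched.

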